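# Catch the third channel stud in the bench strut

## Robot

A 6-joint arm with a two-finger parallel gripper is mounted at the origin on the work surface. World frame = base frame: x ahead of the robot, y to its left, z up, the work surface at z = 0. Lengths are in m, angles in rad, forces in N, time in s.
With the tool pointing down it reaches from about 0.25 to 0.725 m from the base axis. Payload 4 kg.
Tool frame: the origin (TCP) lies midway between the tips of the shut fingers; the grasp point (between the pads) lies 19 mm behind it; z points along the fingers, y is the direction in which the jaws open and shut (so a half turn about z gives the same grasp; the last joint's range is limited). The gripper opens to 85 mm and grips with 20 to 120 N. Pads are 22 mm wide; open, the fingers measure 114 mm over their backs; the gripper's body (76 mm by 85 mm) begins 54 mm behind the grasp point. The pads swing forward as they close: fully open they stand 13 mm farther back than shut.
Start: joints at [1.272, 0.241, 0.005, 1.335, 0, 1.571], TCP at [0.147, 0.478, 0.231] pointing down, gripper open.
Joint ranges: [-2.72, 2.72], [-1.05, 1.87], [-1.09, 1.28], [-1.99, 2.15], [-1.42, 1.44], [-3.14, 3.14]. Speed limits (rad/s): [2.79, 2.79, 3.14, 3.14, 3.14, 3.14].

## Interface

Orientations are given as a unit quaternion [x, y, z, w].
In Python, from workcell import bot, eyes, job gives the robot as it stands.
- The arm moves only by the shell command python3 -m crank 'ROWS'. ROWS is a JSON object of lists of equal length, an entry for each row: "dr": the turn, a rotation vector about the tool's x, y, z in rad, a list of three; "travel": the shift along the tool's x, y, z in m, a list of three; "hand": the finger opening in m, from 0 to 0.0854. In form: {"dr": [[wx, wy, wz], ...], "travel": [[x, y, z], ...], "hand": [hand, ...]}. A call has 1 to 10 rows; each row is the pose to reach, as a shift and turn from the pose commanded when the call began, along the tool's axes at that moment; what a row does not reach only later rows make up. A row lasts 1/8 s, in which the tool goes at most 62.5 mm and 10.7 degrees, less where a joint would pass 70% of its speed; a pose out of reach is approached as far as the arm can. A call with a gripper value outside its range is refused whole. The fingers move at their own pace and stop on an object; the grip force is fixed at half the most. Time passes only in rows, so rows that repeat a pose let the fingers close. It gives the time, the measured TCP pose, the force and the opening at its end, in the units of the state.
- bot.get_obs(): the state, without advancing time (a new reading comes with each control period).
- eyes.camera(name): name is "scene" or "top" or "wrist"; returns a dict with "color" (480x640x3 uint8, red, green, blue), "K" (3x3 intrinsics, pixels), "R" (3x3) and "t" (3): a world point X has camera coordinates R X + t; the wrist camera has in their place "T_tool_cam" (4x4, takes a point from camera to tool coordinates, whose origin is the TCP and whose axes are the flange's). Camera axes: x right, y down, z forward; pixel columns grow to the right and rows downward; lengths in m; the calibration is good to about 2 mm. A picture is of the moment at which its call begins: read the wrist's pose just before it. There is no depth.
- job.job_done(): hands the job in, once; it reports no verdict.
The state is a dict: "clock": time; "joint_pos": joint angles; "joint_vel": joint speeds; "tau": joint torques, N m; "eef_pos": TCP position; "tool_rot": TCP orientation; "ft_force": force on the tool from outside, world axes, zero at the start; "ft_torque": the same for the moment, N m; "grip_width": finger opening in m.
Only numpy, scipy, OpenCV 4.12 (cv2) and the standard library are available. Lean on these libraries where they do the work, as an engineer would, in place of code of your own. Each camera call takes 0.05 s, during which the arm holds its last target.

## Task

A base plate with three holes is to go on the strut that is screwed to the bench, and the middle one of its three studs is still missing. Take the spring-backed channel nut with its stud, put it into the strut's slot midway between the two fitted studs with its long side along the slot, press it down against its spring below the lips without forcing it, and turn it a quarter turn clockwise, working it a little until the spring lifts both lips fully home in its grooves. Then give the stud a firm tug of about 15 N straight up to check that it holds, and leave it caught there, standing free.

Things in the scene. Friction and masses are not known exactly. Their poses are not given: they have to be found in the camera images.
- nut_grip (a point): Loose channel nut with stud, plain zinc-plated steel, 0.1 kg, standing upright on its spring on the bench. This point: on the axis of its round threaded stud (12 mm diameter, 60 mm long), 20 mm below the stud's top, where it is easily gripped. Own z points up the stud.
- nut_head (a point): Centre of the same part's nut block, 44.5 mm below nut_grip: 35 mm long (own x), 20 wide (y), 9 thick, bottom edges chamfered. Same after half a turn. Two diagonally opposite corners are rounded, so under the lips it turns clockwise only (seen from above), until its square corners strike the strut's side walls a few degrees past a quarter turn.
- stud_nut: The same part, all of it; its origin is the bottom of the spring when free, 24.5 mm below nut_head. Spring: 20 mm long when free, 18 mm across, about 1.2 N per mm, solid after 15 mm. In the top of the block two grooves (3.5 mm wide, 3 deep, 24 apart, parallel to y) take the strut's lip edges when the block stands across the slot and the spring lifts it.
- strut_mouth (a point): Middle of the strut's slot at the height of its top face; x along the slot, z up. The slot is 22 mm wide with rounded upper edges, its lips turn down 7 mm inside; below them the channel is 37 mm wide, its floor 28 mm under the mouth. nut_head lies 8.5 mm below the mouth when caught, over 11.5 mm when pressed clear of the lips, 18.5 mm with the spring solid.
- strut: The strut: plain galvanised C-section channel, fixed to the bench slot up, 320 mm long (own x), 41 wide (y), 30 high, 2 mm sheet, ends closed with black plastic caps; two angle cleats with screws hold it on its -y side. Origin at the centre of its underside.
- lips: The two turned-in lips of the strut, fixed parts of it; same origin and axes as the strut.
- gap (a point): The place for the new stud: midway between the two studs already fitted in the strut, on the slot's middle line at the height of the top face. The fitted studs are like the loose one, fixed, 80 mm to either side along the slot (x) and stand about 56 mm above the strut.
- hex_bolt: Bystander, leave alone: ordinary hexagon bolt, 12 mm shank, 63 mm tall, standing on its head; no channel nut, no spring. Origin under its head.
- base_plate: Bystander, leave alone: aluminium plate 220 x 45 x 5 mm with three slotted holes, lying on the bench. Origin at the centre of its underside, x along it.
- wrench: Bystander, leave alone: a spanner lying on the bench.

How it is judged:
By the outcome, as a careful person would: the job done as asked, in the order asked, and still so for the second after the job is handed in, with the robot touching nothing.
It also fails if it takes over 58 s, if anything falls off the work surface, if the arm or the gripper's body presses on something with over 40 N, if the wrist force passes 120 N, or if a joint passes its speed limit or range.

## Working session

There is one attempt and no reset: what is moved stays moved. The work goes in short steps, Python scripts to look and compute and a shell command to move; the robot and the scene stay as the last step left them, time stands still between calls to the robot, and variables do not carry over. Pictures are saved under pics/ and viewed, and the job is handed in when it is done.

```bash
ls; mkdir -p pics
python3 - <<'E'
from workcell import bot, eyes, job
import cv2
o=bot.get_obs()
print(o)
for n in ["scene","top","wrist"]:
    c=eyes.camera(n); cv2.imwrite(f"pics/{n}0.png",c["color"][:,:,::-1]); print(n,c["K"].tolist(),{k:c[k].tolist() for k in c if k not in("color","K")})
E
```

```text
pics
{'clock': 0.0, 'joint_pos': array([1.27200924e+00, 2.41452936e-01, 3.72255669e-03, 1.33521334e+00,
       6.28807628e-06, 1.57076236e+00]), 'joint_vel': array([-0.00068813, -0.00123962,  0.00098638, -0.00288734, -0.00196102,
       -0.00049489]), 'tau': array([-5.37525721e-04, -3.72320080e+01,  2.52405989e+01,  1.69830717e-02,
        7.49435048e-05, -2.31369228e-06]), 'eef_pos': array([0.14699068, 0.47723691, 0.23039238]), 'tool_rot': array([ 1.48821585e-01,  9.88863480e-01, -1.06126662e-03, -1.62934400e-04]), 'ft_force': array([ 0.13720118, -0.23444095, -0.09659705]), 'ft_torque': array([ 0.05543209, -0.00149468, -0.00117988]), 'grip_width': 0.08544417587729689}
scene [[616.9221100831213, 0.0, 316.4445617751957], [0.0, 616.9221100831213, 235.38547692669957], [0.0, 0.0, 1.0]] {'R': [[0.5584051046676926, 0.8294874361471191, 0.011590183568103846], [0.6554322916400463, -0.43258194313652015, -0.6190972246325368], [-0.5085196654570407, 0.35330363109698076, -0.7852288163950351]], 't': [-0.2979978283165688, -0.3081413794887948, 1.617867400052895]}
top [[456.72096636629925, 0.0, 316.039130766039], [0.0, 456.72096636629925, 248.09905903513388], [0.0, 0.0, 1.0]] {'R': [[0.019465785787450285, -0.9998024585349636, 0.004015854967358846], [-0.9915782265534089, -0.019819728098555096, -0.127983588804564], [0.1280378998924673, -0.0014907332226506533, -0.9917681553193695]], 't': [-0.023627887475383563, 0.5408025647848014, 1.0834009441962047]}
wrist [[399.8579863397674, 0.0, 320.59208492543536], [0.0, 399.8579863397674, 242.5684860256956], [0.0, 0.0, 1.0]] {'T_tool_cam': [[-0.0018228121042856097, -0.9600031047454841, -0.27998342135752313, 0.07128323012037056], [0.9999979870590152, -0.0015151153666965787, -0.0013154099525262465, -0.0006397361077646879], [0.000838590454319226, -0.2799852555126027, 0.9600039340865185, -0.14297179522601106], [0.0, 0.0, 0.0, 1.0]]}
```

View pics/scene0.png

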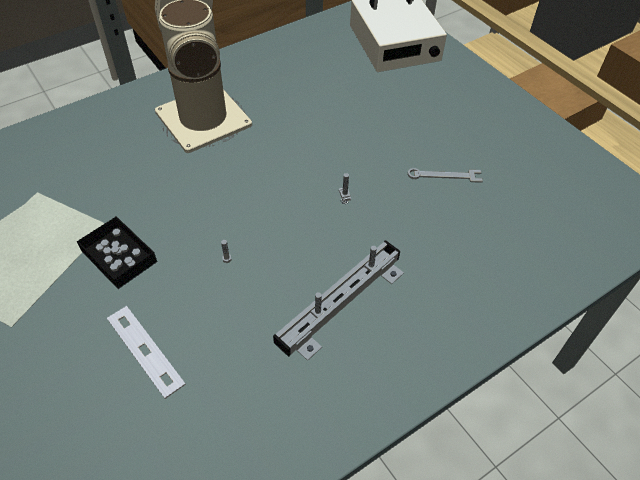

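View pics/top0.png

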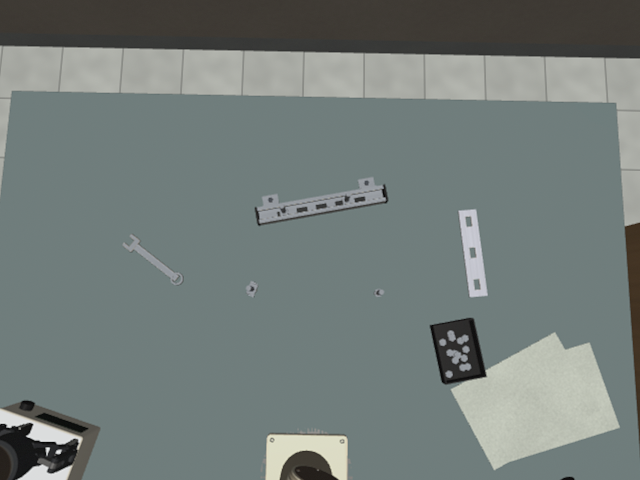

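View pics/wrist0.png

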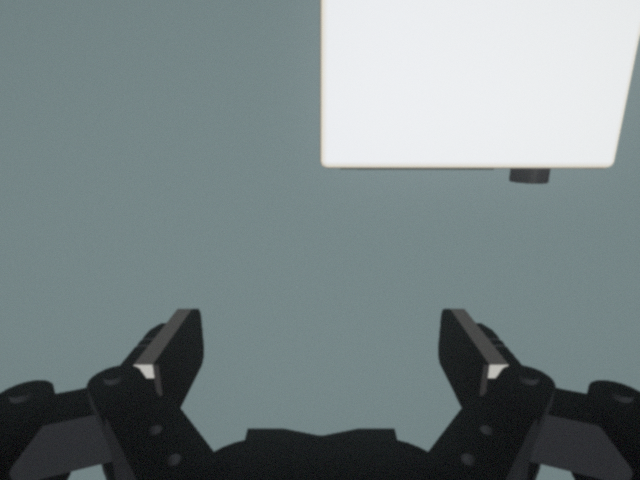

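Run:
```python
import cv2
a=cv2.imread("pics/scene0.png");b=cv2.imread("pics/top0.png")
z=lambda im,x,y,w,h,k:cv2.resize(im[y:y+h,x:x+w],None,fx=k,fy=k,interpolation=cv2.INTER_CUBIC)
cv2.imwrite("pics/c1.png",z(a,260,160,160,200,3.75/1.25))
cv2.imwrite("pics/c2.png",z(b,230,170,170,60,4.7))
cv2.imwrite("pics/c3.png",cv2.hconcat([z(a,320,165,50,50,8),z(b,226,263,50,50,8)]))
```

```text
(no output)
```

View pics/c1.png

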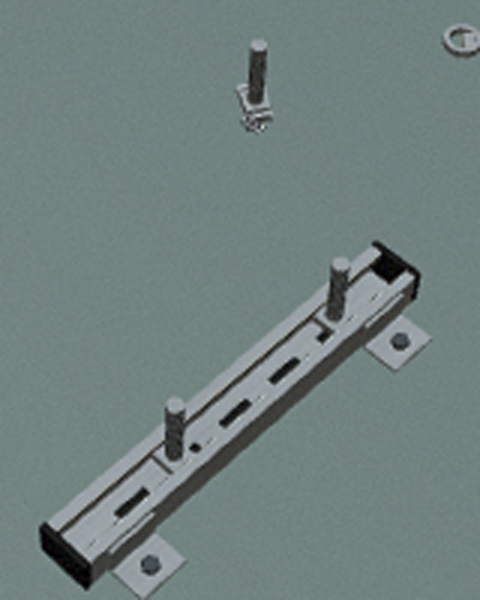

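View pics/c2.png

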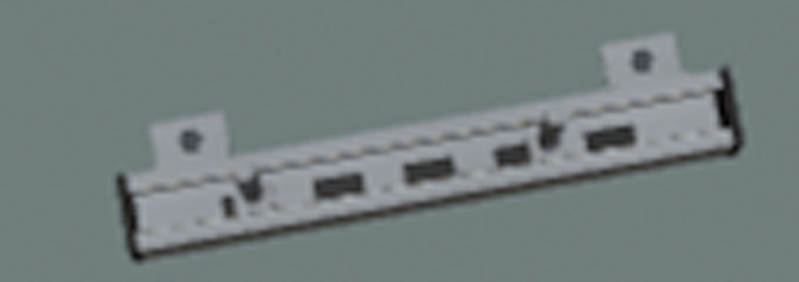

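View pics/c3.png

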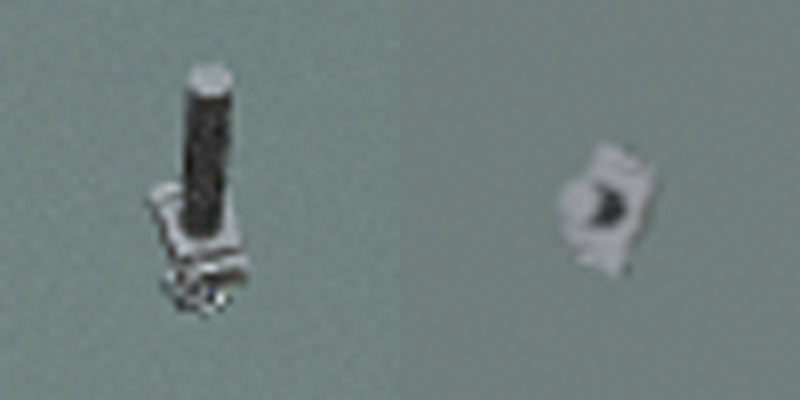

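```bash
cat > h.py <<'E'
from workcell import bot, eyes, job
import cv2, numpy as np
from scipy.spatial.transform import Rotation as Ro
CAL={}
def ray(K,R,t,uv):
    d=R.T@np.linalg.solve(K,[uv[0],uv[1],1.]); return -R.T@t,d
def hit(K,R,t,uv,z):
    C,d=ray(K,R,t,uv); return C+d*(z-C[2])/d[2]
def wristcam(o,c):
    T=np.eye(4);T[:3,:3]=Ro.from_quat(o["tool_rot"]).as_matrix();T[:3,3]=o["eef_pos"]
    M=np.linalg.inv(T@c["T_tool_cam"]); return M[:3,:3],M[:3,3]
def proj(K,R,t,X):
    p=K@(R@np.asarray(X)+t); return p[:2]/p[2]
E
python3 - <<'E'
from h import *
np.set_printoptions(precision=4,suppress=True)
s=eyes.camera("scene");t=eyes.camera("top")
h=lambda c,uv,z:hit(c["K"],c["R"],c["t"],uv,z)
print("loose",h(s,(345.8,174.6),.089),h(t,(248.2,287.6),.089))
A=h(s,(317.9,293.6),.086);B=h(s,(372.9,247.2),.086);print(A,B,np.linalg.norm(A-B),(A+B)/2, np.degrees(np.arctan2(*(B-A)[1::-1])))
for P in (A,B,(A+B)/2): 
  print(proj(t["K"],t["R"],t["t"],P),(proj(t["K"],t["R"],t["t"],P)-[230,170])*4.7)
f=lambda x,y:h(t,((x-400)/8+226,y/8+263),.029)
print([f(*p) for p in((635,160),(590,262))])
# strut rim ends from top crop
g=lambda x,y,z:h(t,(x/4.7+230,y/4.7+170),z)
print("strut ends",g(118,178,.03),g(140,258,.03),g(727,70,.03),g(740,152,.03))
E
```

```text
loose [0.4403 0.1404 0.089 ] [0.4394 0.1414 0.089 ]
[ 0.6647 -0.0861  0.086 ] [0.6339 0.0695 0.086 ] 0.1586346868850138 [ 0.6493 -0.0083  0.086 ] 101.218879483045
[347.9571 194.2963] [554.3984 114.1927]
[281.9855 205.7345] [244.3318 167.9523]
[315.0351 200.0044] [399.6651 141.0205]
[array([0.4533, 0.1331, 0.029 ]), array([0.4221, 0.1456, 0.029 ])]
strut ends [0.6396 0.1404 0.03  ] [0.5969 0.1273 0.03  ] [ 0.7048 -0.1818  0.03  ] [ 0.6603 -0.1887  0.03  ]
```

```bash
python3 -m crank '{"dr":[[0,0,-0.18],[0,0,-0.36],[0,0,-0.54],[0,0,-0.72],[0,0,-0.785],[0,0,-0.785],[0,0,-0.785],[0,0,-0.785],[0,0,-0.785],[0,0,-0.785]],"travel":[[-0.047,-0.029,0.0],[-0.094,-0.058,0.0],[-0.142,-0.088,0.01],[-0.19,-0.118,0.02],[-0.237,-0.147,0.03],[-0.284,-0.176,0.04],[-0.332,-0.206,0.05],[-0.379,-0.235,0.05],[-0.379,-0.235,0.05],[-0.379,-0.235,0.05]],"hand":[0.06,0.06,0.06,0.06,0.06,0.06,0.06,0.06,0.06,0.06]}'
cat > w.py <<'E'
from h import *
import sys
o=bot.get_obs();c=eyes.camera("wrist");n=sys.argv[1]
cv2.imwrite(f"pics/{n}.png",c["color"][:,:,::-1]); np.savez(f"{n}.npz",K=c["K"],RT=np.c_[wristcam(o,c)])
print(o["clock"],o["eef_pos"],Ro.from_quat(o["tool_rot"]).as_matrix()[:,0],o["joint_pos"],o["ft_force"],o["ft_torque"],o["grip_width"])
E
python3 w.py w1
```

```text
clock: 1.5
eef_pos: [0.4398, 0.1416, 0.1811]
tool_rot: [-0.24, 0.971, 0.0, -0.0]
ft_force: [-0.2, 0.3, 0.3]
grip_width: 0.06
1.5 [0.43984459 0.14162305 0.18110416] [-8.84466427e-01 -4.66603196e-01  7.72109666e-04] [ 3.11192441e-01  1.96423982e-01 -1.85654307e-01  1.18958496e+00
  4.71124602e-04 -1.74254043e-01] [-0.16946441  0.25117352  0.34634249] [-0.03156012  0.0645704   0.01018801] 0.06001196743513978
```

View pics/w1.png

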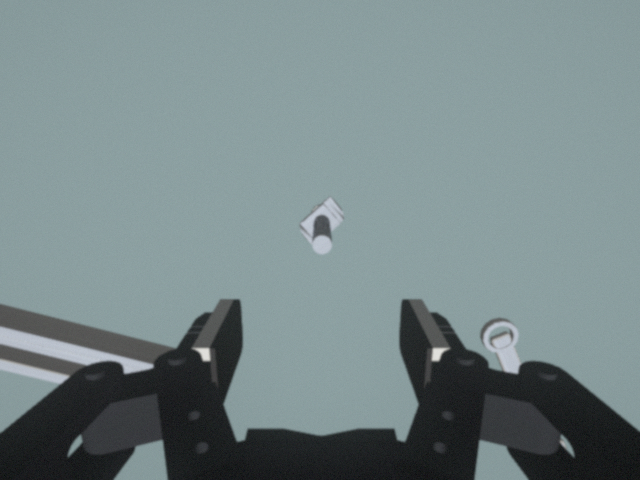

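Run:
```python
import cv2
a=cv2.imread("pics/w1.png")
cv2.imwrite("pics/c4.png",cv2.resize(a[190:260,285:360],None,fx=8,fy=8,interpolation=cv2.INTER_CUBIC))
```

```text
(no output)
```

View pics/c4.png

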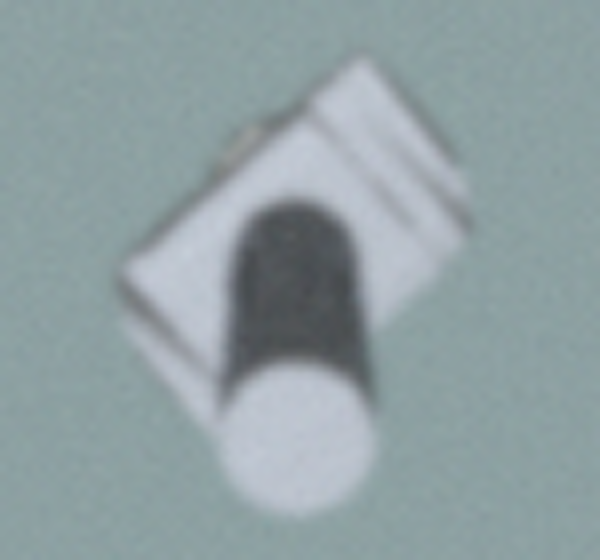

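```bash
cat >> h.py <<'E'
def whit(n,uv,z):
    d=np.load(n+".npz"); return hit(d["K"],d["RT"][:,:3],d["RT"][:,3],uv,z)
def crophit(n,xy,x0,y0,k,z): return whit(n,((xy[0]+.5)/k-.5+x0,(xy[1]+.5)/k-.5+y0),z)
def ang(a,b): d=b-a; return np.degrees(np.arctan2(d[1],d[0]))
E
python3 - <<'E'
from h import *
np.set_printoptions(precision=4,suppress=True)
f=lambda p,z:crophit("w1",p,285,190,8,z)
print("top",f((297,437),.089),"foot",f((297,232),.029))
print("long",ang(f((130,265),.029),f((365,55),.029)),"short",ang(f((365,55),.029),f((470,190),.029)),ang(f((310,110),.029),f((405,222),.029)))
E
```

```text
top [0.4377 0.1406 0.089 ] foot [0.4355 0.1396 0.029 ]
long 159.879427382958 short 65.61590075743234 67.73008360844483
```

```bash
python3 -m crank '{"dr":[[0,0,0],[0,0,0],[0,0,0],[0,0,0],[0,0,0],[0,0,0],[0,0,0],[0,0,0],[0,0,0],[0,0,0]],"travel":[[0.0016,0,0.05],[0.0016,0,0.09],[0.0016,0,0.12],[0.0016,0,0.131],[0.0016,0,0.131],[0.0016,0,0.131],[0.0016,0,0.131],[0.0016,0,0.131],[0.0016,0,0.131],[0.0016,0,0.131]],"hand":[0.05,0.04,0.04,0.03,0.03,0.0,0.0,0.0,0.0,0.0]}'
python3 w.py w2
```

```text
clock: 2.8
eef_pos: [0.4395, 0.1412, 0.0507]
tool_rot: [-0.241, 0.971, 0.0, 0.001]
ft_force: [0.6, 1.4, 2.1]
grip_width: 0.0107
2.8 [0.43953412 0.14116791 0.05073138] [-0.88417313 -0.46715653 -0.0016303 ] [ 3.10669338e-01  3.32228699e-01 -3.85522303e-01  8.51416639e-01
  1.52438025e-04 -1.75403206e-01] [0.6235154  1.39870257 2.14446042] [ 0.35151936 -0.25859109  0.00383104] 0.010677547293197122
```

View pics/w2.png

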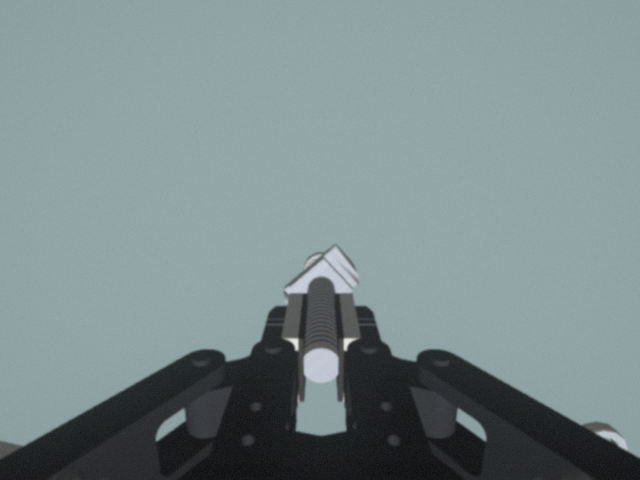

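```bash
python3 -m crank '{"dr":[[0,0,0],[0,0,0],[0,0,0.17],[0,0,0.34],[0,0,0.51],[0,0,0.68],[0,0,0.84],[0,0,1.0],[0,0,1.0],[0,0,1.0]],"travel":[[0,0,-0.03],[0,0,-0.07],[-0.02,-0.04,-0.09],[-0.045,-0.09,-0.09],[-0.07,-0.14,-0.09],[-0.09,-0.18,-0.09],[-0.11,-0.218,-0.09],[-0.1156,-0.2295,-0.09],[-0.1156,-0.2295,-0.09],[-0.1156,-0.2295,-0.09]],"hand":[0.0,0.0,0.0,0.0,0.0,0.0,0.0,0.0,0.0,0.0]}'
python3 w.py w3
python3 - <<'E'
from h import *
c=eyes.camera("scene")["color"][:,:,::-1]; cv2.imwrite("pics/s3.png",cv2.resize(c[130:370,250:450],None,fx=2.5,fy=2.5,interpolation=cv2.INTER_CUBIC))
E
```

```text
clock: 4.1
eef_pos: [0.647, -0.0077, 0.1395]
tool_rot: [0.253, 0.967, -0.0, -0.001]
ft_force: [0.4, 0.2, -2.1]
grip_width: 0.0104
4.1 [ 0.64700656 -0.00766545  0.13952384] [-0.87210701  0.48931055  0.00212993] [-1.18060778e-02  5.83436163e-01  2.83571332e-01  1.27340548e+00
 -8.72509635e-05  4.99492987e-01] [ 0.35193595  0.24026714 -2.08255192] [-0.03049873  0.00484753  0.00086159] 0.010403082583999548
```

View pics/w3.png

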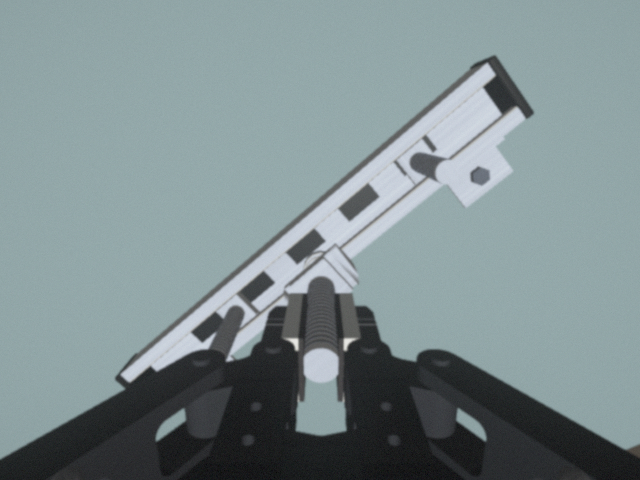

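View pics/s3.png

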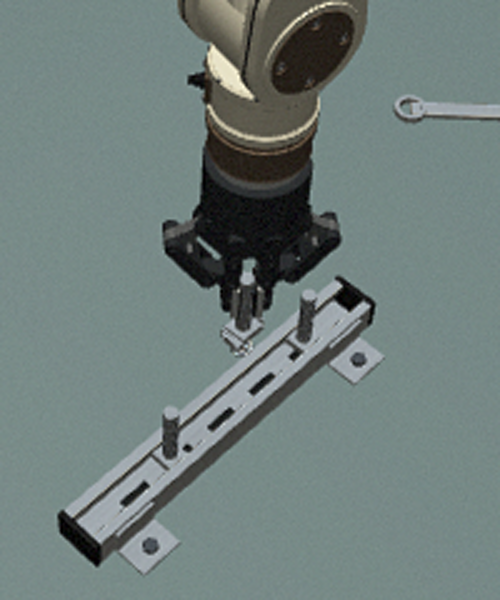

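Run:
```python
import cv2
a=cv2.imread("pics/w3.png")
z=lambda x,y,w,h,k,n:cv2.imwrite(f"pics/{n}.png",cv2.resize(a[y:y+h,x:x+w],None,fx=k,fy=k,interpolation=cv2.INTER_CUBIC))
z(340,40,200,150,4,"c5"); z(100,230,200,160,4,"c6"); z(270,235,110,155,5/1.3,"c7")
```

```text
(no output)
```

View pics/c5.png

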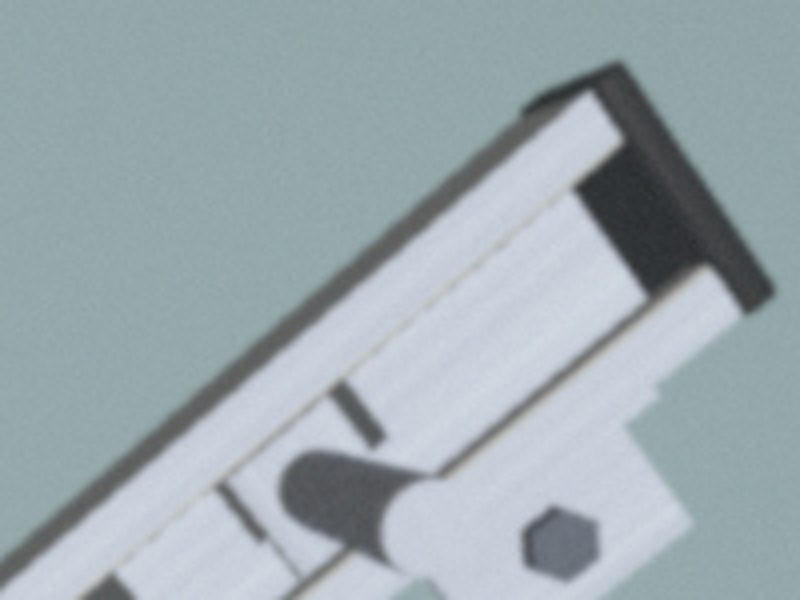

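View pics/c6.png

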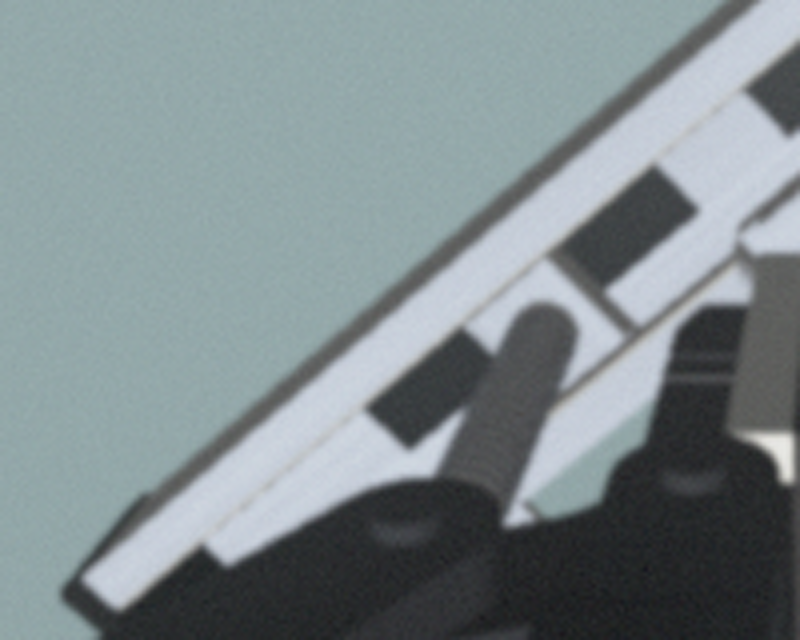

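View pics/c7.png

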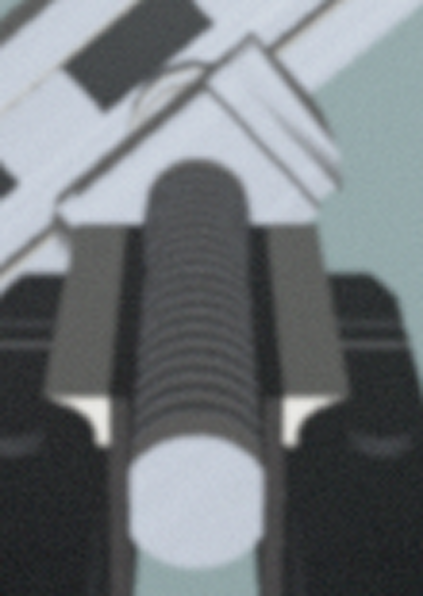

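Run:
```python
from h import *
np.set_printoptions(precision=4,suppress=True)
f=lambda p,z:crophit("w3",p,340,40,4,z)
g=lambda p,z:crophit("w3",p,100,230,4,z)
k=lambda p,z:crophit("w3",p,270,235,5/1.3,z)
a,b,c=f((592,95),.03),f((740,315),.03),g((85,580),.03)
print("far corners",a,b,np.linalg.norm(a-b),"near",c,"len",np.linalg.norm(a-c),"ang",ang(a,c))
li=[f((622,140),.03),g((120,610),.03)];print("lip upper",li,ang(*li))
l2=[f((705,268),.03),f((300,598),.03)];print("lip lower",l2,ang(*l2))
th=np.radians(ang(a,c));n=np.array([-np.sin(th),np.cos(th),0]);
for nm,p in zip("abc",(a,b,c)):print(nm,n@p)
print("lips",[n@p for p in li],[n@p for p in l2])
S=f((433,526),.086);F=f((310,500),.0)
print("studA top",S,"n",n@S)
zt=.1395
print("nut top",k((197,500),zt+.0375),"angle",ang(k((60,205),zt-.022),k((250,38),zt-.022)),"short",ang(k((250,38),zt-.022),k((335,185),zt-.022)))
print("groove",ang(k((208,90),zt-.022),k((315,208),zt-.022)))
for z in(.1355,.1395):print("rad",np.linalg.norm(k((130,500),z+.038)-k((264,500),z+.038)))
print("foot",k((197,205),zt-.022))
```

```text
far corners [0.6016 0.1282 0.03  ] [0.6409 0.1357 0.03  ] 0.04002193076390418 near [ 0.6644 -0.1857  0.03  ] len 0.32008996212935464 ang -78.68423123042953
lip upper [array([0.6094, 0.1296, 0.03  ]), array([ 0.6726, -0.184 ,  0.03  ])] -78.59997153422968
lip lower [array([0.632 , 0.1336, 0.03  ]), array([0.647 , 0.0594, 0.03  ])] -78.58924276883829
a 0.6150192610444066
b 0.6550396261075461
c 0.6150192610444066
lips [np.float64(0.6229493478669317), np.float64(0.6234198139659657)] [np.float64(0.6459178628218413), np.float64(0.6460433977724168)]
studA top [0.6332 0.07   0.086 ] n 0.634662820953479
nut top [ 0.645  -0.0074  0.177 ] angle 103.37815400085391 short 0.047504208686906996
groove 11.424924650775589
rad 0.010860701671360233
rad 0.010462683960537263
foot [ 0.6448 -0.0074  0.1175]
```

```bash
python3 -m crank '{"dr":[[0,0,0],[0,0,0],[0,0,0],[0,0,0],[0,0,0]],"travel":[[-0.003,0.0004,0.02],[-0.003,0.0004,0.045],[-0.003,0.0004,0.065],[-0.003,0.0004,0.0695],[-0.003,0.0004,0.0695]],"hand":[0.0,0.0,0.0,0.0,0.0]}'
python3 w.py w4
python3 - <<'E'
from h import *
a=cv2.imread("pics/w4.png")
z=lambda x,y,w,h,k,n:cv2.imwrite(f"pics/{n}.png",cv2.resize(a[y:y+h,x:x+w],None,fx=k,fy=k,interpolation=cv2.INTER_CUBIC))
z(250,180,160,150,4,"c8")
c=eyes.camera("scene")["color"][:,:,::-1]; cv2.imwrite("pics/s4.png",c);cv2.imwrite("pics/s4c.png",cv2.resize(c[225:325,300:400],None,fx=6,fy=6,interpolation=cv2.INTER_CUBIC))
E
```

```text
clock: 4.82
eef_pos: [0.6509, -0.0087, 0.0712]
tool_rot: [0.254, 0.967, -0.0, 0.0]
ft_force: [-0.0, 0.2, -1.6]
grip_width: 0.0108
4.825 [ 0.6509013  -0.00867808  0.07124666] [-8.71374130e-01  4.90619116e-01 -9.36525495e-05] [-1.33051781e-02  6.38374032e-01  1.94928366e-01  1.12727491e+00
 -5.66972737e-05  4.99494939e-01] [-0.03268154  0.20351184 -1.57348816] [-0.02134121 -0.03728387 -0.05811922] 0.010752511767222027
```

View pics/w4.png

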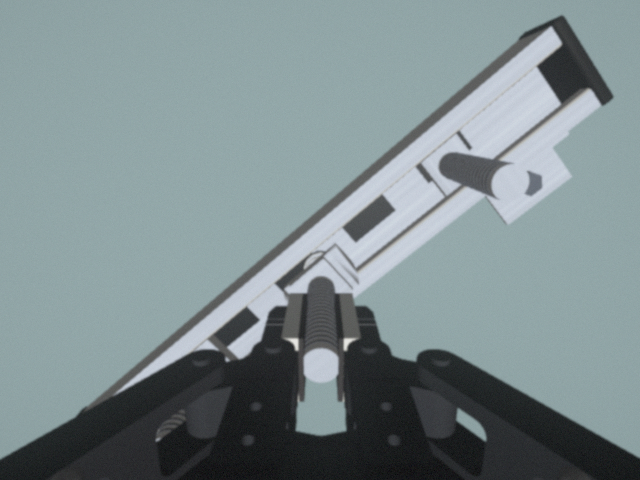

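View pics/c8.png

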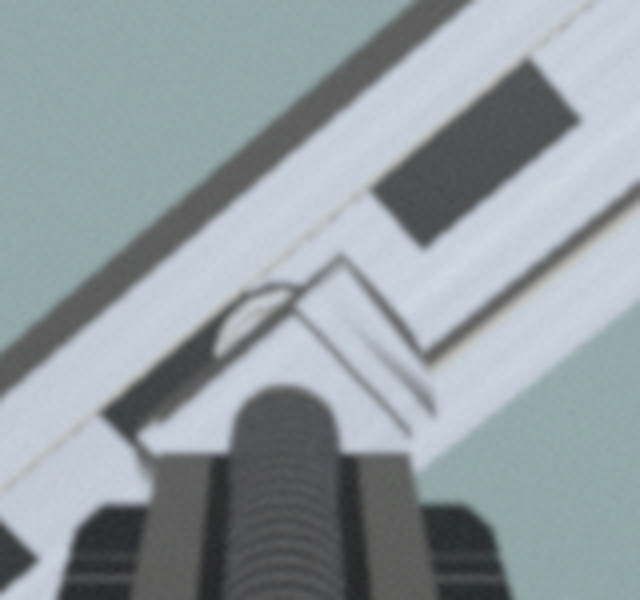

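View pics/s4c.png

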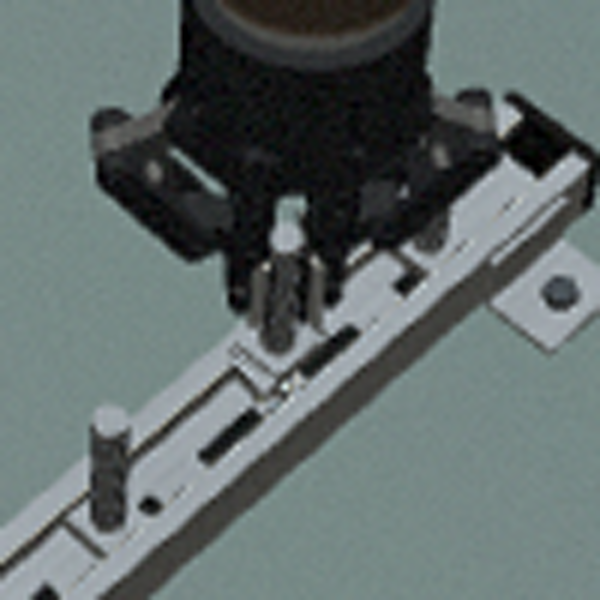

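Run:
```python
from h import *
a=cv2.imread("pics/w4.png")
cv2.imwrite("pics/c9.png",cv2.resize(a[235:300,280:365],None,fx=9,fy=9,interpolation=cv2.INTER_CUBIC))
```

```text
(no output)
```

View pics/c9.png

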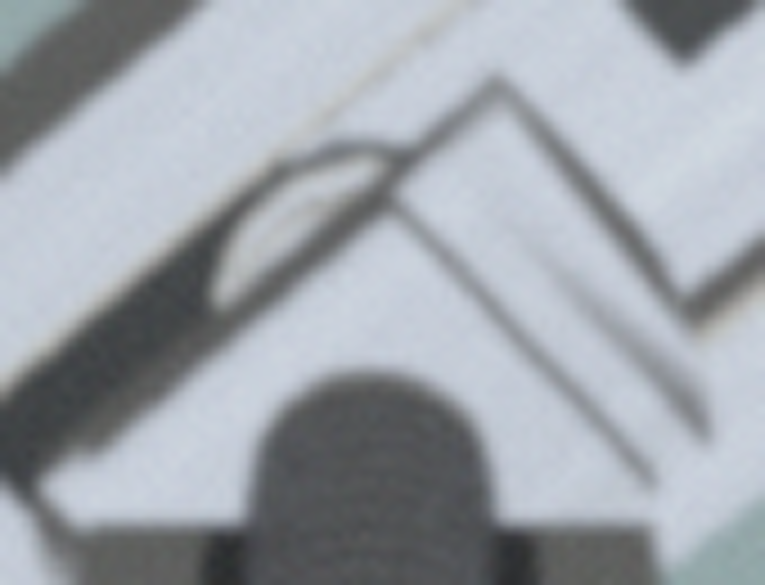

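Run:
```python
from h import *
np.set_printoptions(precision=4,suppress=True)
k=lambda p,z:crophit("w4",p,280,235,9,z)
z=.0712-.022
P=lambda a,b:print(ang(k(a,z),k(b,z)),np.linalg.norm(k(a,z)-k(b,z)))
P((45,485),(495,95));P((120,445),(380,210));P((395,200),(650,480));P((505,95),(680,300));
e=k((495,95),z);e2=k((45,485),z)
n=np.array([np.sin(np.radians(78.65)),np.cos(np.radians(78.65)),0])
print("edge n",n@e,n@e2)
q=lambda p:crophit("w4",p,250,180,4,.03)
for p in((105,410),(375,185),(590,0),(430,350),(635,185),(0,370),(400,0),(635,300)):print(p,n@q(p))
c=lambda p,z:crophit("w4",p,280,235,9,z)
s=eyes.camera("scene")
h=lambda x,y,z:hit(s["K"],s["R"],s["t"],((x+.5)/6-.5+300,(y+.5)/6-.5+225),z)
T=h(287,238,.1087);S=h(111,417,.086);print("scene nut top",T,n@T,"A",S,n@S)
zt=.0712
print("wrist nut foot",k((375,490),z))
```

```text
102.90663837203974 0.029848596813261245
104.14363002451724 0.017680646469946652
11.45105468656242 0.019269220404702806
10.160725534264133 0.013519070306403045
edge n 0.6232691584437624 0.6240799992382879
(105, 410) 0.6236666790875961
(375, 185) 0.623528267512008
(590, 0) 0.6228978094568816
(430, 350) 0.6438327716988798
(635, 185) 0.643671444606246
(0, 370) 0.6113743913866847
(400, 0) 0.6086511396005893
(635, 300) 0.6550849931180963
scene nut top [ 0.6524 -0.009   0.1087] 0.6378629889462092 A [ 0.6658 -0.0864  0.086 ] 0.6358002667559469
wrist nut foot [ 0.6493 -0.0085  0.0492]
```

```bash
python3 -m crank '{"dr":[[0,0,0.01],[0,0,0.01],[0,0,0.01],[0,0,0.01]],"travel":[[0.0,0,0.005],[0.0,0,0.009],[0.0,0,0.012],[0,0,0.012]],"hand":[0.0,0.0,0.0,0.0]}'
python3 w.py w5;python3 -c "
import cv2;a=cv2.imread('pics/w5.png');cv2.imwrite('pics/c10.png',cv2.resize(a[180:330,240:400],None,fx=5,fy=4,interpolation=cv2.INTER_CUBIC)[:600,:800])"
```

```text
clock: 5.48
eef_pos: [0.6507, -0.0091, 0.0582]
tool_rot: [0.259, 0.966, -0.0, -0.0]
ft_force: [0.7, 0.3, -1.5]
grip_width: 0.0106
5.475 [ 0.65069865 -0.00910059  0.0582437 ] [-8.65903839e-01  5.00209757e-01  8.60700980e-04] [-1.39790335e-02  6.50204056e-01  1.79986879e-01  1.10157238e+00
 -1.27164688e-05  5.09861972e-01] [ 0.67228664  0.32761197 -1.52925264] [ 0.01687692 -0.02100879  0.04503626] 0.01056271630969615
```

View pics/c10.png

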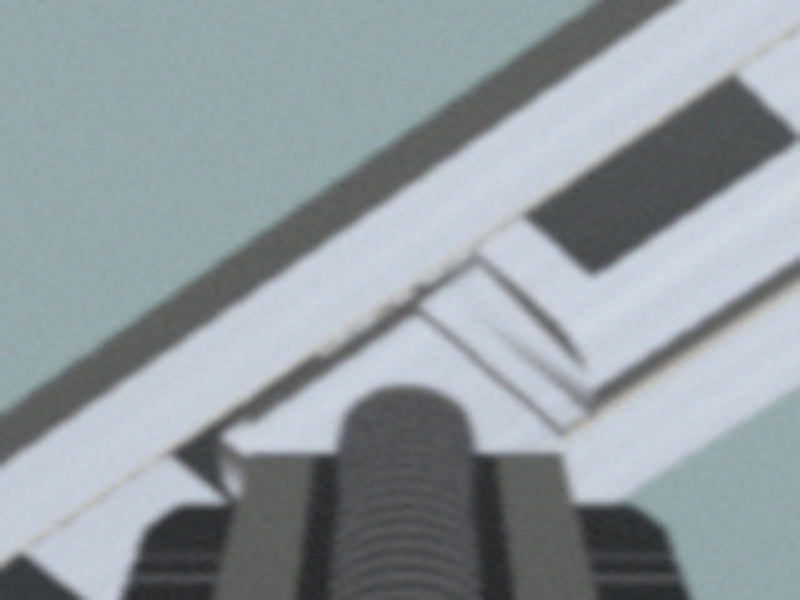

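```bash
python3 -m crank '{"dr":[[0,0,0],[0,0,0],[0,0,0],[0,0,0]],"travel":[[0.0,0,0.003],[0.0,0,0.005],[0.0,0,0.007],[0,0,0.007]],"hand":[0.0,0.0,0.0,0.0]}'
python3 w.py w6;python3 -c "
import cv2;a=cv2.imread('pics/w6.png');cv2.imwrite('pics/c11.png',cv2.resize(a[180:330,240:400],None,fx=5,fy=4,interpolation=cv2.INTER_CUBIC)[:600,:800])"
```

```text
clock: 6.02
eef_pos: [0.6512, -0.0091, 0.0522]
tool_rot: [0.259, 0.966, 0.0, 0.0]
ft_force: [-1.3, -1.1, 1.7]
grip_width: 0.0106
6.025 [ 0.65122208 -0.00907366  0.0522054 ] [-8.65943518e-01  5.00141576e-01 -4.77476263e-04] [-1.39243794e-02  6.55521560e-01  1.72657990e-01  1.08739530e+00
 -1.71623835e-05  5.09837884e-01] [-1.30316883 -1.08129933  1.72883256] [-0.00114721  0.14393323  0.00472764] 0.01055735347480065
```

View pics/c11.png

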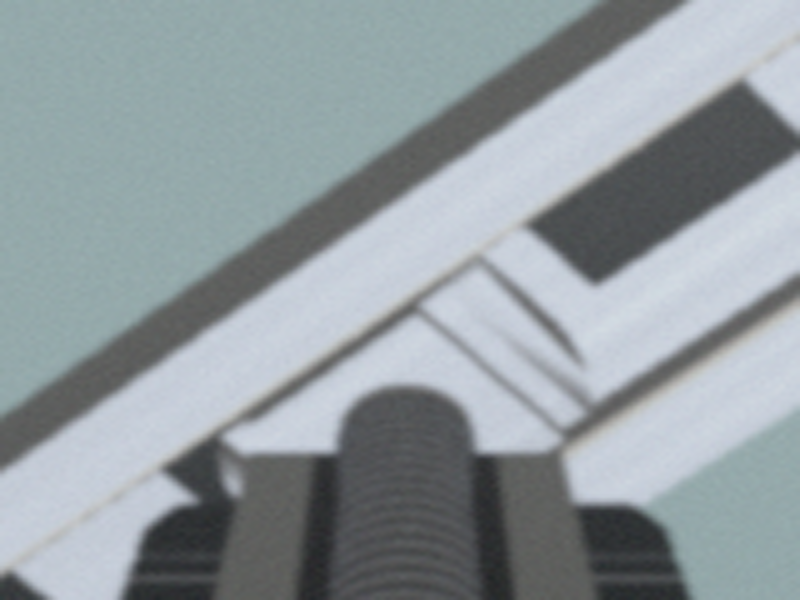

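```bash
python3 -m crank '{"dr":[[0,0,0],[0,0,0],[0,0,0],[0,0,0],[0,0,0]],"travel":[[0.0,0,0.002],[0.0,0,0.004],[0.0,0,0.006],[0,0,0.008],[0,0,0.008]],"hand":[0.0,0.0,0.0,0.0,0]}'
python3 w.py w7;python3 -c "
import cv2;a=cv2.imread('pics/w7.png');cv2.imwrite('pics/c12.png',cv2.resize(a[180:400,240:400],None,fx=4,fy=2.7,interpolation=cv2.INTER_CUBIC)[:600,:800])"
```

```text
clock: 6.7
eef_pos: [0.6514, -0.0091, 0.0454]
tool_rot: [0.259, 0.966, 0.0, 0.001]
ft_force: [-2.7, 0.3, 10.7]
grip_width: 0.0104
6.7 [ 0.65140598 -0.00911635  0.04540774] [-0.86590909  0.5001997  -0.00130912] [-1.39595277e-02  6.61523297e-01  1.64376791e-01  1.07219126e+00
 -7.39213531e-05  5.09869876e-01] [-2.66833069  0.33829644 10.67810444] [-0.02097269  0.81697602  0.03097233] 0.010384059696109482
```

View pics/c12.png

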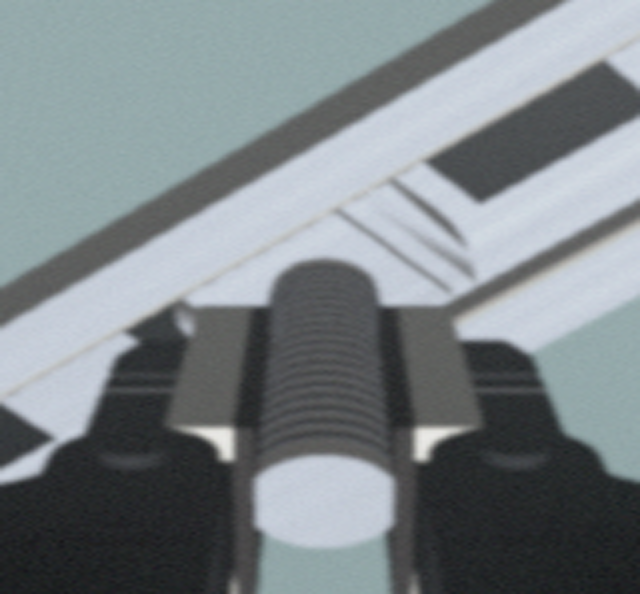

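```bash
python3 -m crank '{"dr":[[0,0,0],[0,0,0],[0,0,0.13],[0,0,0.26],[0,0,0.39],[0,0,0.52],[0,0,0.65],[0,0,0.785],[0,0,0.785]],"travel":[[0.0006,-0.0006,0.0005],[0.0006,-0.0006,0.001],[0.0006,-0.0008,0.001],[0.0006,-0.001,0.001],[0.0007,-0.0011,0.001],[0.0008,-0.0013,0.001],[0.0009,-0.0014,0.001],[0.001,-0.0016,0.001],[0.001,-0.0016,0.001]],"hand":[0,0,0,0,0,0,0,0,0]}'
python3 w.py w8
```

```text
clock: 7.88
eef_pos: [0.6513, -0.0098, 0.0453]
tool_rot: [0.609, 0.793, 0.002, 0.002]
ft_force: [-1.5, 1.4, 10.1]
grip_width: 0.0102
7.875 [ 0.65134557 -0.00984454  0.04533616] [-0.25830336  0.96606324 -0.00109099] [-1.52506484e-02  6.58851772e-01  1.59160700e-01  1.06606800e+00
  2.95439086e-04  1.29427803e+00] [-1.45962484  1.43023527 10.09605048] [ 0.08011757  0.31870096 -0.05829754] 0.010152852656680698
```

View pics/w8.png

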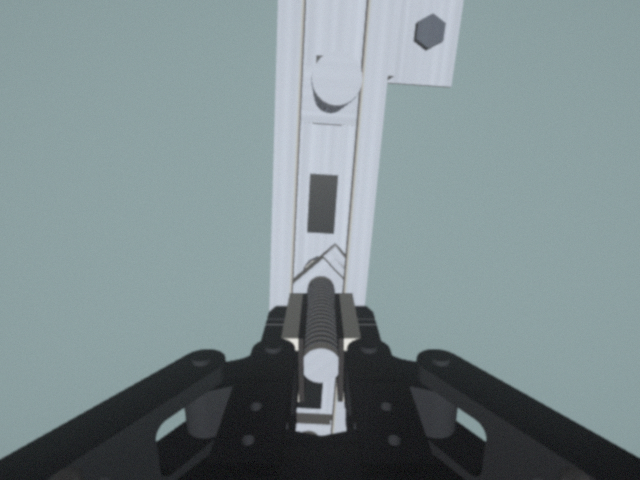

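```bash
python3 -m crank '{"dr":[[0,0,0.13],[0,0,0.26],[0,0,0.39],[0,0,0.52],[0,0,0.65],[0,0,0.785],[0,0,0.785]],"travel":[[0.0,-0.0002,0.0],[0.0,-0.0004,0.0],[0.0001,-0.0005,0.0],[0.0002,-0.0007,0.0],[0.0003,-0.0009,0.0],[0.0004,-0.001,0.0],[0.0004,-0.001,0.0]],"hand":[0,0,0,0,0,0,0]}'
python3 w.py w9;python3 -c "
import cv2;a=cv2.imread('pics/w9.png');cv2.imwrite('pics/c13.png',cv2.resize(a[180:380,220:420],None,fx=3,fy=3,interpolation=cv2.INTER_CUBIC)[:600,:800])"
```

```text
clock: 8.8
eef_pos: [0.6499, -0.0095, 0.0452]
tool_rot: [0.866, 0.5, 0.002, 0.001]
ft_force: [-2.4, 0.3, 10.3]
grip_width: 0.0104
8.8 [ 0.64992866 -0.00947765  0.04519764] [0.4999121  0.86607208 0.00265524] [-1.48827560e-02  6.56933137e-01  1.55180144e-01  1.06474771e+00
  6.45042107e-04  2.07941884e+00] [-2.4253891   0.25660888 10.31678681] [ 0.14992194  0.41927337 -0.05814365] 0.010440249411644743
```

View pics/c13.png

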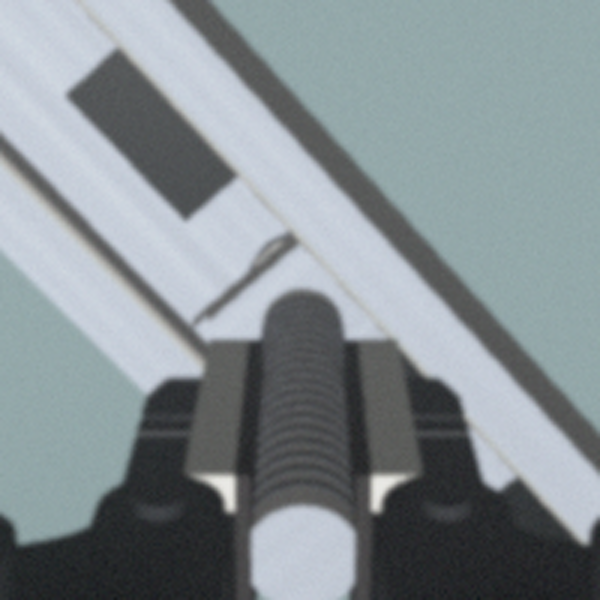

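```bash
python3 -m crank '{"dr":[[0,0,0.03],[0,0,-0.03],[0,0,0.03],[0,0,-0.03],[0,0,0.0],[0,0,0]],"travel":[[0.0,0,-0.001],[0.0,0.0,-0.002],[0.0,0.0,-0.003],[0.0,0.0,-0.004],[0.0,0.0,-0.004],[0,0,-0.004]],"hand":[0,0,0,0,0,0]}'
python3 w.py w10;python3 -c "
import cv2;a=cv2.imread('pics/w10.png');cv2.imwrite('pics/c14.png',cv2.resize(a[220:320,260:380],None,fx=6,fy=6,interpolation=cv2.INTER_CUBIC)[:600,:800])"
```

```text
clock: 9.6
eef_pos: [0.6496, -0.0096, 0.0482]
tool_rot: [0.866, 0.5, 0.001, 0.001]
ft_force: [-0.5, 0.2, 6.4]
grip_width: 0.0101
9.6 [ 0.6495585  -0.00961456  0.04820691] [0.49949188 0.86631649 0.00189875] [-1.50068777e-02  6.54284444e-01  1.58902734e-01  1.07230425e+00
  4.41505609e-04  2.07880570e+00] [-0.47483895  0.20318297  6.39276706] [0.14834108 0.22908651 0.0106342 ] 0.010105981434330205
```

View pics/c14.png

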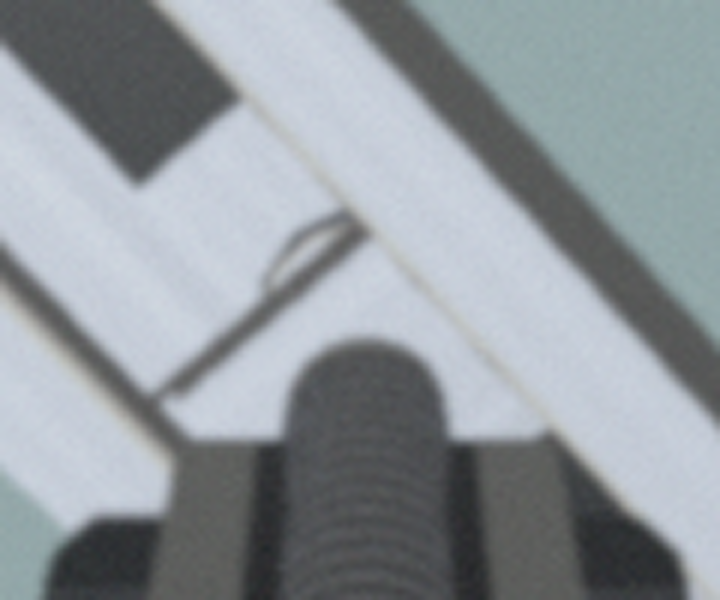

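```bash
python3 -m crank '{"dr":[[0,0,0.03],[0,0,-0.03],[0,0,0.03],[0,0,-0.03],[0,0,0.0],[0,0,0]],"travel":[[0.0,0,-0.0008],[0.0,0.0,-0.0012],[0.0,0.0,-0.0016],[0.0,0.0,-0.002],[0.0,0.0,-0.002],[0,0,-0.002]],"hand":[0,0,0,0,0,0]}'
python3 w.py w11
```

```text
clock: 10.4
eef_pos: [0.6494, -0.0098, 0.0496]
tool_rot: [0.866, 0.5, 0.001, 0.001]
ft_force: [0.6, 0.1, 4.9]
grip_width: 0.0107
10.4 [ 0.64939332 -0.00978535  0.04957961] [0.50067869 0.86563221 0.00131824] [-1.51226596e-02  6.53155267e-01  1.60743201e-01  1.07589245e+00
  1.18431784e-04  2.08005835e+00] [0.56481258 0.14681018 4.93703333] [ 0.06483519 -0.22930278 -0.01573202] 0.010726315796950098
```

```bash
python3 -m crank '{"dr":[[0,0,0.03],[0,0,-0.03],[0,0,0.03],[0,0,0],[0,0,0.0]],"travel":[[0.0,0,-0.0005],[0.0,0.0,-0.001],[0.0,0.0,-0.001],[0,0,-0.001],[0,0,-0.001]],"hand":[0,0,0,0,0]}'
python3 w.py w12;python3 -c "
import cv2;a=cv2.imread('pics/w12.png');cv2.imwrite('pics/c15.png',cv2.resize(a[220:320,260:380],None,fx=6,fy=6,interpolation=cv2.INTER_CUBIC)[:600,:800])"
```

```text
clock: 11.08
eef_pos: [0.6489, -0.0099, 0.0497]
tool_rot: [0.866, 0.5, 0.0, 0.0]
ft_force: [2.1, 0.5, 1.2]
grip_width: 0.0107
11.075 [ 0.64887666 -0.00987209  0.04970696] [4.99008907e-01 8.66596720e-01 4.84769630e-04] [-1.51986413e-02  6.53158844e-01  1.61118020e-01  1.07770254e+00
 -3.05916358e-05  2.07805270e+00] [2.09260735 0.49903519 1.23090405] [-0.03480072 -0.77097387  0.0226075 ] 0.010698389727141768
```

View pics/c15.png

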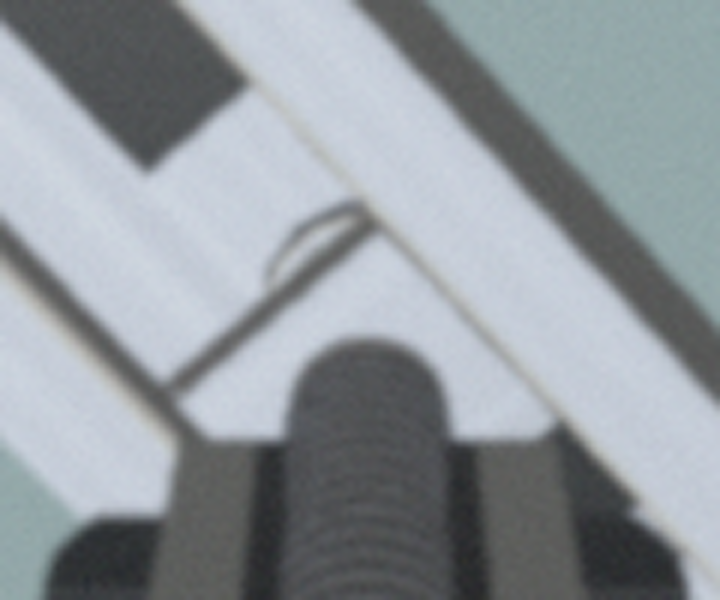

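```bash
python3 -m crank '{"dr":[[0,0,0],[0,0,0],[0,0,0],[0,0,0]],"travel":[[0,0,0],[0,0,0],[0,0,0],[0,0,0]],"hand":[0.02,0.03,0.03,0.03]}'
python3 w.py w13;python3 -c "
from h import *
a=cv2.imread('pics/w13.png');cv2.imwrite('pics/c16.png',cv2.resize(a[220:400,240:400],None,fx=5,fy=3.3,interpolation=cv2.INTER_CUBIC)[:600,:800])
c=eyes.camera('scene')['color'][:,:,::-1]; cv2.imwrite('pics/s5c.png',cv2.resize(c[225:325,300:400],None,fx=6,fy=6,interpolation=cv2.INTER_CUBIC))"
```

```text
clock: 11.62
eef_pos: [0.648, -0.0098, 0.0496]
tool_rot: [0.866, 0.5, -0.0, -0.0]
ft_force: [-0.4, -1.1, -0.4]
grip_width: 0.0297
11.625 [ 0.64797227 -0.0098344   0.0496022 ] [ 4.99454435e-01  8.66340067e-01 -3.93668630e-04] [-1.51548879e-02  6.52920245e-01  1.60374241e-01  1.07897879e+00
 -4.51310023e-05  2.07861055e+00] [-0.41946694 -1.08422605 -0.43449241] [-0.01863063 -0.03207288 -0.00193313] 0.029709581516713428
```

View pics/c16.png

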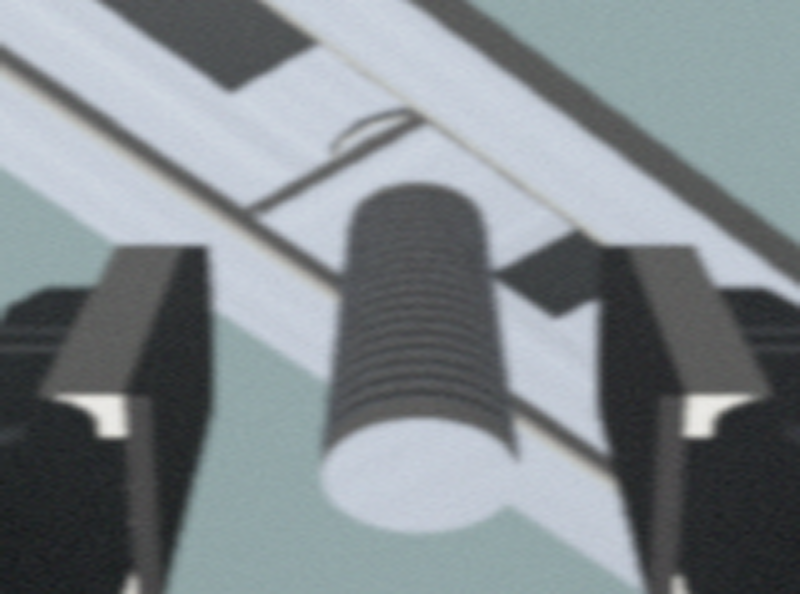

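View pics/s5c.png

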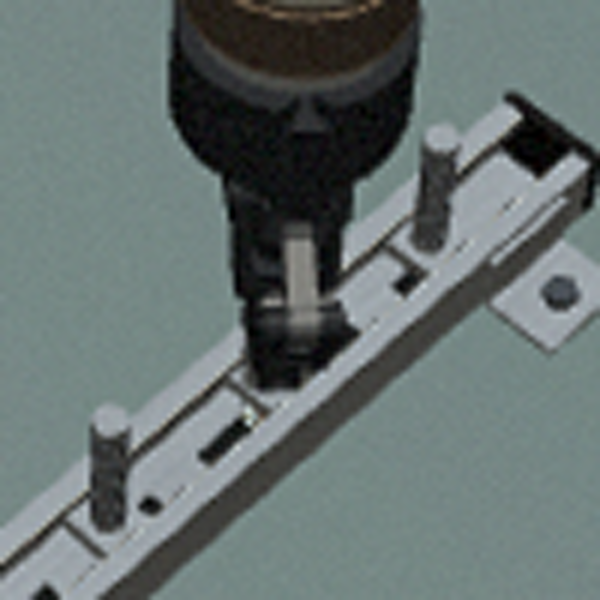

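```bash
python3 -c "
from h import *
k=lambda p:((p[0]+.5)/5-.5+240,(p[1]+.5)/3.3-.5+220)
z=.026
print('edge',ang(whit('w13',k((255,212)),z),whit('w13',k((420,122)),z)),'lip',ang(whit('w13',k((0,70)),.03),whit('w13',k((330,290)),.03)),'top',whit('w13',k((420,475)),.086))
"
python3 -m crank '{"dr":[[0,0,0],[0,0,0],[0,0,0],[0,0,0.04],[0,0,-0.04],[0,0,0.0],[0,0,0.0]],"travel":[[0,0,0],[0,0,0],[0,0,0],[0,0,0],[0,0,0],[0,0,0],[0,0,0]],"hand":[0,0,0,0,0,0,0]}'
```

```text
edge 11.016727345609937 lip -78.25628072825295 top [ 0.64913917 -0.00947199  0.086     ]
clock: 12.6
eef_pos: [0.6486, -0.01, 0.05]
tool_rot: [0.866, 0.5, 0.0, 0.0]
ft_force: [0.5, -0.9, 0.4]
grip_width: 0.0103
```

```bash
python3 -m crank '{"dr":[[0,0,0],[0,0,0],[0,0,0]],"travel":[[0,0,-0.001],[0,0,-0.002],[0,0,-0.002]],"hand":[0,0,0]}'
```

```text
clock: 12.98
eef_pos: [0.6484, -0.0099, 0.0502]
tool_rot: [0.866, 0.5, -0.0, -0.0]
ft_force: [5.5, -0.6, -9.7]
grip_width: 0.0102
```

```bash
python3 -m crank '{"dr":[[0,0,0],[0,0,0],[0,0,0]],"travel":[[0.0004,0.0007,-0.0005],[0.0004,0.0007,-0.0012],[0.0004,0.0007,-0.0012]],"hand":[0,0,0]}'
```

```text
clock: 13.35
eef_pos: [0.6484, -0.01, 0.0503]
tool_rot: [0.866, 0.5, -0.001, -0.001]
ft_force: [5.9, -0.8, -15.7]
grip_width: 0.0106
```

```bash
python3 -m crank '{"dr":[[0,0,0],[0,0,0],[0,0,0],[0,0,0]],"travel":[[0,0,-0.0001],[0,0,-0.0001],[0,0,-0.0001],[0,0,-0.0001]],"hand":[0,0,0,0]}'
python3 -m crank '{"dr":[[0,0,0],[0,0,0],[0,0,0],[0,0,0],[0,0,0]],"travel":[[-0.0002,-0.0003,0.0015],[-0.0004,-0.0007,0.003],[-0.0004,-0.0007,0.003],[-0.0004,-0.0007,0.003],[-0.0004,-0.0007,0.003]],"hand":[0,0,0,0,0]}'
```

```text
clock: 13.85
eef_pos: [0.6484, -0.0099, 0.0503]
tool_rot: [0.866, 0.5, -0.001, -0.001]
ft_force: [6.7, -0.9, -16.9]
grip_width: 0.0105
clock: 14.48
eef_pos: [0.6484, -0.0099, 0.0502]
tool_rot: [0.866, 0.5, 0.0, 0.0]
ft_force: [5.0, -1.2, -8.5]
grip_width: 0.0107
```

```bash
python3 -m crank '{"dr":[[0,0,0],[0,0,0],[0,0,0],[0,0,0]],"travel":[[0.0,0,0.001],[0.0,0,0.0018],[0.0,0,0.0018],[0,0,0.0018]],"hand":[0,0,0,0]}'
```

```text
clock: 14.98
eef_pos: [0.6486, -0.0098, 0.0497]
tool_rot: [0.866, 0.5, 0.001, 0.0]
ft_force: [-1.4, -1.4, 5.1]
grip_width: 0.0107
```

```bash
python3 -m crank '{"dr":[[0,0,0],[0,0,0],[0,0,0],[0,0,0],[0,0,0]],"travel":[[0.0,0,-0.0006],[0.0,0,-0.0006],[0.0,0,-0.0006],[0,0,-0.0006],[0,0,-0.0006]],"hand":[0,0,0.02,0.035,0.035]}'
python3 w.py w14;python3 -c "
from h import *
a=cv2.imread('pics/w14.png');cv2.imwrite('pics/c17.png',cv2.resize(a[220:400,240:400],None,fx=5,fy=3.3,interpolation=cv2.INTER_CUBIC)[:600,:800])"
```

```text
clock: 15.6
eef_pos: [0.6478, -0.0096, 0.0482]
tool_rot: [0.866, 0.5, -0.001, -0.0]
ft_force: [0.0, -0.5, -0.8]
grip_width: 0.0349
15.6 [ 0.64775542 -0.00963055  0.04817414] [ 4.99312892e-01  8.66421592e-01 -5.09979556e-04] [-1.49814848e-02  6.54424650e-01  1.59074134e-01  1.07693570e+00
  2.45500007e-04  2.07862065e+00] [ 0.03193572 -0.4848126  -0.8453701 ] [-0.03979622  0.0308666  -0.03854967] 0.03494349686931208
```

View pics/c17.png

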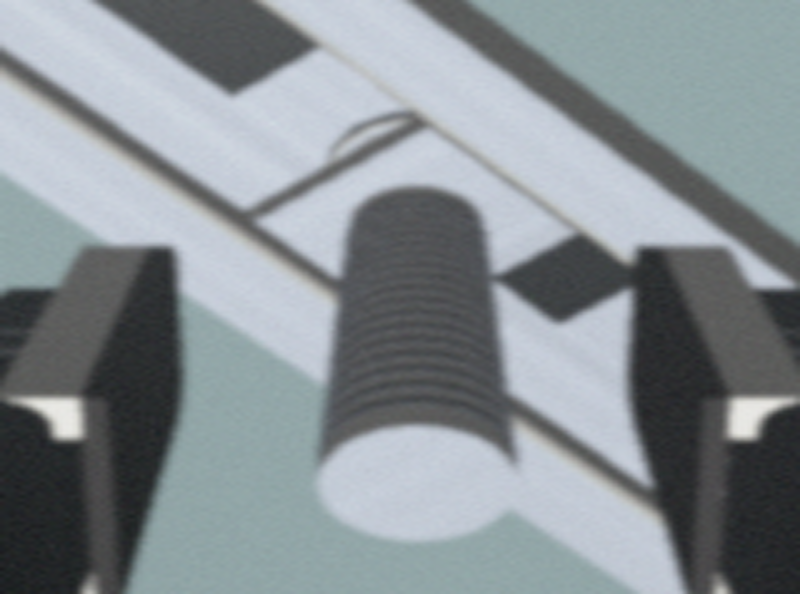

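```bash
python3 -m crank '{"dr":[[0,0,0],[0,0,0],[0,0,0],[0,0,0],[0,0,0],[0,0,0]],"travel":[[0,0,-0.01],[0,0,-0.03],[0,0,-0.07],[0,0,-0.11],[0,0,-0.13],[0,0,-0.13]],"hand":[0.045,0.05,0.05,0.05,0.05,0.05]}'
python3 w.py w15;python3 -c "
from h import *
a=cv2.imread('pics/w15.png');cv2.imwrite('pics/c18.png',cv2.resize(a[170:290,240:400],None,fx=5,fy=5,interpolation=cv2.INTER_CUBIC)[:600,:800])
c=eyes.camera('scene')['color'][:,:,::-1]; cv2.imwrite('pics/s6c.png',cv2.resize(c[225:325,300:400],None,fx=6,fy=6,interpolation=cv2.INTER_CUBIC))"
```

```text
clock: 16.4
eef_pos: [0.6499, -0.0098, 0.182]
tool_rot: [0.866, 0.5, 0.002, 0.001]
ft_force: [0.7, -0.8, -0.6]
grip_width: 0.0498
16.4 [ 0.64989112 -0.00981262  0.18201372] [0.49943864 0.86634453 0.00286511] [-1.51256555e-02  5.61579361e-01  3.57915004e-01  1.36134762e+00
  5.98293533e-05  2.07863110e+00] [ 0.674136   -0.78867541 -0.55883477] [0.00994482 0.00429032 0.01572994] 0.049763746208633074
```

View pics/c18.png

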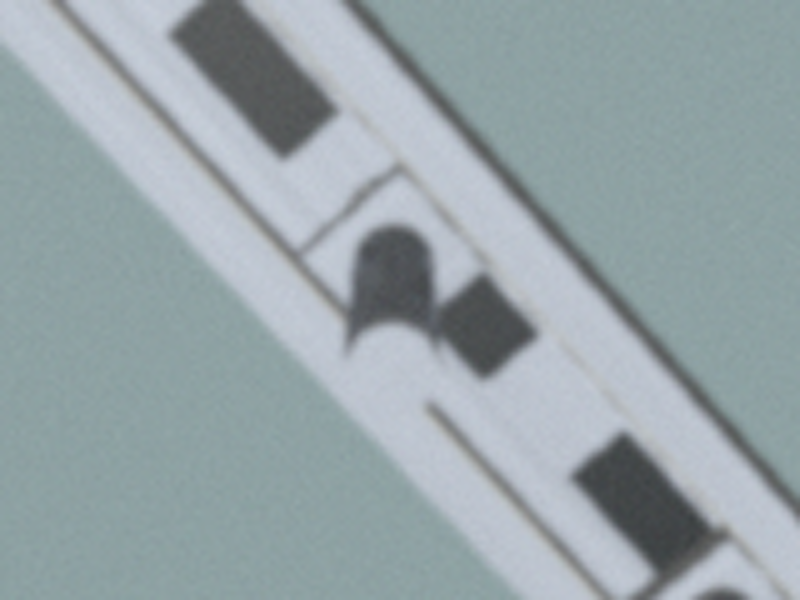

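View pics/s6c.png

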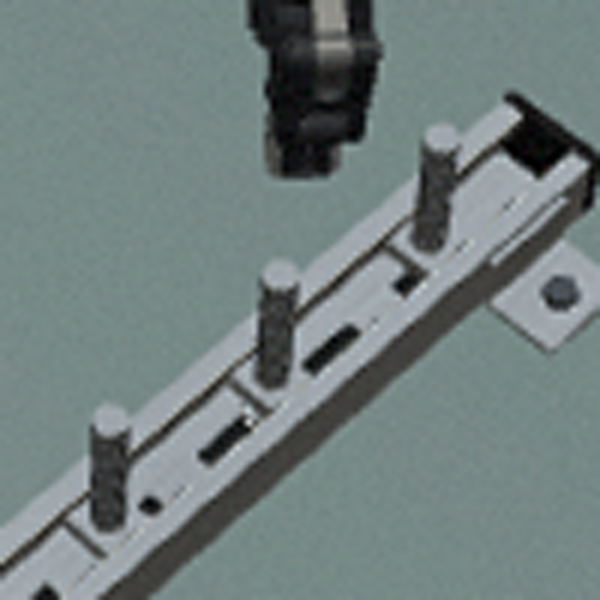

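```bash
python3 -c "
from h import *
s=eyes.camera('scene')
h=lambda x,y,z=.086:hit(s['K'],s['R'],s['t'],((x+.5)/6-.5+300,(y+.5)/6-.5+225),z)
A,M,B=h(111,417),h(280,272),h(442,138)
d=(B-A);L=np.linalg.norm(d);d/=L;print(L,(M-A)@d-L/2,np.cross(d,M-A)[2],bot.get_obs()['clock'])
q=lambda p,z:crophit('w15',p,240,170,5,z)
print('wrist edge',ang(q((305,250),.026),q((400,168),.026)),'lip',ang(q((60,0),.03),q((340,310),.03)))
"
```

```text
0.1589388190211774 0.00011538968545452 0.0006995636810645176 16.55
wrist edge 11.02681583951193 lip -79.23062208002028
```

Measured from the scene picture, the stud is 0.1 mm off the midpoint between the fitted studs and 0.7 mm off their line. It stands at the same height as they do and square across the slot.

```bash
python3 -c "
from workcell import job
print(job.job_done())"
```

```text
the job is handed in; nothing more can be done
None
```

The channel nut is caught in the strut midway between the two fitted studs and stands free. I handed the job in at about 16.6 s.

- **Insertion:** I gripped it by the stud and lowered it into the slot long side along. I pressed it down against the spring at about 12 N, then turned it 90° clockwise at low torque. I raised it with small wiggles until it stopped rising, at about the force expected from the spring with the nut seated.
- **Tug:** The measured pull peaked at about 17 N (15.7 N, then 16.9 N). The stud rose only 0.1–0.3 mm and held. The pull was not perfectly straight: there was a side force of 6–7 N that I could not trim out.
- **Unloading after the tug:** This overshot to about 5 N downward for a moment, which is less than the spring's preload by my estimate. I then raised slightly and released.
- **Last checks:** The stud is about 0.1 mm from the midpoint and 0.7 mm off the line between the fitted studs. It matches their height in the picture, and the block is square to the slot within about 1°. The gripper is clear, about 13 cm above its release height.
- **Disagreements:** Before insertion the wrist and scene cameras differed by 1–2 mm on how far off-centre the nut was. I split the difference, and it went in with only light contact. That the lips are fully home rests on the force, height and squareness readings, because the cameras do not show the grooves directly.

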